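# Draw the organiser's tray into its notches and put the spice jar away behind it

## Task

The organiser's sliding tray is parked over the rear jar pockets. Hook your fingertips behind its far wall and slide it towards you along the rails, tin and garlic aboard, until it drops into the notches, feeling for the stop and never hauling hard on the tray; then stand the green-capped spice jar upright in the middle rear pocket, right down on the floor of the box. Leave the other things as they are.

Things in the scene. Friction and masses are not known exactly. Their poses are not given: they have to be found in the camera images.
- organiser: fixed open beech box, 256 (x) x 186 (y) x 64 mm high, standing on the worktop; origin under its centre, its own -x side faces the robot, z up. Coffee capsules lie in the front part. In the rear is a row of three jar pockets, 53 (x) x 51 (y) mm each, floor 6 mm up, pocket walls up to 60 mm
- rail_top (a point): in the middle between the two aluminium rails that lie on the box's side walls, over the organiser's origin, 72 mm up, level with their running surface (192 mm wide over the fences, which reach 7 mm higher). Each rail has two notches, 5 mm deep with upright ends; rails are screwed on through slots, so the place of the notches differs at every start
- middle_pocket (a point): centre of the middle rear pocket, on its floor: 94.5 mm behind the organiser's origin, 6 mm above the worktop. Axes as the organiser's
- tray: loose brown wooden tray, 124 (x) x 176 (y) mm, about 0.5 kg; origin under its centre at the underside of its battens, axes as the organiser's; 5 mm walls from 7 to 43 mm above the origin, tray floor at 12 mm. It starts 34 to 40 mm behind the organiser's origin, over the pockets, with its origin at height 72 mm; when seated in the notches its origin is at 67 mm
- tray_batten (a point): middle of the front one of the tray's two dark cross battens, 54 mm in front of the tray's origin; both are 10 mm long, 7 mm high and ride on the rails with 2 mm side play. They drop into the notches with the tray's origin somewhere from 14 to 48 mm in front of the organiser's; up to 3 mm further they meet the hard ends of the notches
- tray_far_wall (a point): middle of the top edge of the tray's far wall, on its outer face (62 mm behind the tray's origin, 43 mm above it); 60 mm behind it are free. Sliding the tray takes 2 to 5 N; the load on it must stay below 20 N, or it rears up: meet the end of the notches at no more than about 15 mm/s and stop at 5 to 7 N
- tomato_tin: squat tomato tin, 75 mm across, 58 mm high, about 0.26 kg, standing in the tray; origin under its centre
- garlic: garlic bulb, 53 mm, in the tray; origin at its underside as it stands
- spice_jar: glass spice jar with a green cap, 46 mm across, 106 mm high, 0.11 kg, standing on the worktop to the left or right of the organiser; origin under its centre. The cap is a cylinder 45 mm across from 85 to 105 mm up, the body below it is 44 mm across
- red_jar: bystander: spice jar with a red cap, 41 mm across, 105 mm high; origin under its centre
- mug: bystander: white mug, 92x127x95 mm; origin under its centre
- onion: bystander: onion, 79 mm across, 85 mm high; origin under its centre

How it is judged:
By the outcome, as a careful person would: the job done as asked, in the order asked, and still so for the second after the job is handed in, with the robot touching nothing.
It also fails if it takes over 58 s, if anything falls off the work surface, if the arm or the gripper's body presses on something with over 40 N, if the wrist force passes 120 N, or if a joint passes its speed limit or range.

## Robot

A 7-joint arm with a two-finger parallel gripper is mounted at the origin on a cart in front of the work surface, level with it; the furniture and walls round the work are solid. World frame = base frame: x ahead of the robot, y to its left, z up, the work surface at z = 0. Lengths are in m, angles in rad, forces in N, time in s.
With the tool pointing down it reaches from about 0.425 to 0.925 m from the base axis. Payload 6.8 kg.
Tool frame: the origin (TCP) lies at the very end of the fingers, on their centre line; the grasp point (between the pads) lies 19 mm behind it (r.tcp_to_grasp is the distance from the TCP to the grasp point, in m); z points along the fingers, y is the line along which they close (so a half turn about z gives the same grasp; the last joint's range is limited). The gripper opens to 85 mm and grips with 20 to 120 N. Pads are 22 mm wide; open, the fingers measure 114 mm over their backs; the gripper's body (76 mm by 85 mm) begins 54 mm behind the grasp point. The pads swing forward as they close: fully open they stand 13 mm farther back than shut.
Start: joints at [-1.434, 0.477, 0.022, 1.555, -0.011, 1.109, -0.083], TCP at [0.164, 0.655, 0.231] pointing down, gripper open.
Joint ranges: [-2.96, 2.96], [-0.34, 2.1], [-1.41, 1.46], [0.24, 2.44], [-1.37, 4.51], [0.17, 1.92], [-2.96, 2.96]. Speed limits (rad/s): [2.39, 2.39, 3.14, 3.14, 3.14, 3.14, 3.14].

## Interface

Orientations are given as a rotation vector (axis times angle).
In Python, from bench import r gives the robot as it stands.
- The arm moves only by the tool step_arm, never from a script. Its argument "moves" is a list of rows, each a list of 7 numbers: the shift along the tool's x, y, z in mm, then the turn, a rotation vector about the tool's x, y, z in rad, then the finger opening in mm, from 0 to 85.4. A call has 1 to 8 rows; each row is the pose to reach, as a shift and turn from the pose commanded when the call began, along the tool's axes at that moment; what a row does not reach only later rows make up. A row lasts 1/10 s, in which the tool goes at most 50 mm and 8.59 degrees, less where a joint would pass 70% of its speed; a pose out of reach is approached as far as the arm can. A call with a gripper value outside its range is refused whole. The fingers move at their own pace and stop on an object; "grip_force" is the grip in N (left out, the last holds). Time passes only in rows, so rows that repeat a pose let the fingers close. It gives the time, the measured TCP pose, the force, the opening and the grip force at its end, in the units of the state.
- r.get_obs(): the state, without advancing time (a new reading comes with each control period).
- r.grab_frame(name): name is "side" or "top"; returns a dict with "image" (384x512x3 uint8, red, green, blue), "depth" (384x512 float32, m along the optical axis (not along the pixel's ray), 0 where there is no reading), "mtx" (3x3 intrinsics, pixels), "rvec" (rotation vector, rad) and "tvec" (3), from world to camera coordinates, as OpenCV has them. Camera axes: x right, y down, z forward; pixel columns grow to the right and rows downward; lengths in m; the calibration is good to about 2 mm. A picture is of the moment at which its call begins.
- r.hand_in(): hands the job in; it is judged then, once.
The state is a dict: "clock": time; "joints": joint angles; "qvel": joint speeds; "tau": joint torques, N m; "tcp_pos": TCP position; "orientation": TCP orientation; "contact_force": force on the tool from outside, world axes, zero at the start; "moment": the same for the moment, N m; "grip_width": finger opening in m; "gripper_force": force on a finger pad.
Only numpy, scipy, OpenCV 4.12 (cv2) and the standard library are available. Lean on these libraries where they do the work, as an engineer would, in place of code of your own. Each camera call takes 0.05 s, during which the arm holds its last target. There are 200 camera calls.

## Working session

There is one attempt and no reset: what is moved stays moved. The work goes in short steps, Python scripts to look and compute and a tool call to move; the robot and the scene stay as the last step left them, time stands still between calls to the robot, and variables do not carry over. Pictures are saved under pics/ and viewed, at most 10 in all, crops included, and the job is handed in when it is done.

Besides the shell and the picture viewer there is one more tool, called after ">>>" as name(argument=value, ...), one argument or row to a line, values as JSON. step_arm: Moves the arm, as the interface text tells. Its arguments: {"type":"object","properties":{"moves":{"type":"array","items":{"type":"array","items":{"type":"number"}}},"grip_force":{"type":"number"}},"required":["moves"]}

```bash
mkdir -p pics; ls
cat > h.py <<'E'
import numpy as np, cv2
from scipy.spatial.transform import Rotation as R
from bench import r
def grab(n):
    f=r.grab_frame(n); return f
def cam(f):
    Rm=cv2.Rodrigues(np.array(f["rvec"],float))[0]; t=np.array(f["tvec"],float).ravel()
    return Rm,t
def cloud(f):
    Rm,t=cam(f); K=np.array(f["mtx"]); d=f["depth"]
    v,u=np.mgrid[:d.shape[0],:d.shape[1]]
    p=np.stack([(u-K[0,2])/K[0,0]*d,(v-K[1,2])/K[1,1]*d,d],-1)
    w=(p-t)@Rm; w[d==0]=np.nan
    return w
def save(f,n,s=1.5):
    cv2.imwrite(f"pics/{n}.png",cv2.resize(f["image"][:,:,::-1],None,fx=s,fy=s))
E
python3 - <<'E'
from h import *
o=r.get_obs(); print(o)
a=grab("top");b=grab("side")
np.savez("f0.npz",ta=a["image"],tw=cloud(a),sa=b["image"],sw=cloud(b))
im=np.hstack([a["image"],b["image"]]) 
cv2.imwrite("pics/a.png",cv2.resize(np.vstack([a["image"],b["image"]])[:,:,::-1],None,fx=.78,fy=.78))
for f in(a,b):
    Rm,t=cam(f);print(-Rm.T@t,Rm[2])
E
```

```text
pics
{'clock': 0.0, 'joints': array([-1.43409958,  0.47776596,  0.0223364 ,  1.55645724, -0.01148264,
        1.10932616, -0.08310719]), 'qvel': array([ 0.0016111 , -0.00060013, -0.00238916, -0.00109261, -0.00167076,
        0.00031621,  0.0004371 ]), 'tau': array([-1.74285557e-03, -5.96445715e+01,  1.60686426e+00, -2.81200433e+01,
        1.24821888e-02,  9.30712296e-03, -1.99038124e-05]), 'tcp_pos': array([0.16346469, 0.65428704, 0.23034613]), 'orientation': array([-3.83518124e-01, -3.11801900e+00,  2.86975936e-03]), 'contact_force': array([-0.06546505, -0.30463724,  0.08908207]), 'moment': array([ 0.01158212, -0.04193063, -0.01729714]), 'gripper_force': 0.0, 'grip_width': 0.08530943005740797}
[ 0.45705054 -0.01080524  0.93104875] [ 0.15985806  0.02961474 -0.98669568]
[ 0.598706   -0.93168548  0.45253463] [-0.00473478  0.93639914 -0.35090488]
```

View pics/a.png

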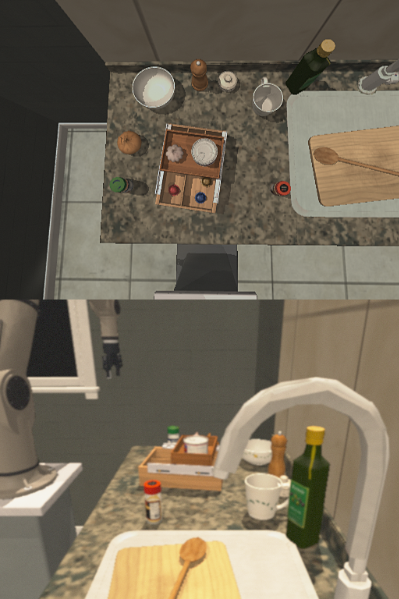

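The image shows the top view above and the side view below. The organiser is at about (190,165) in the shown picture, turned slightly. The green jar is to its left at (118,185), the onion at (128,143) and the red jar on the right at (282,188).

Run:
```python
from h import *
d=np.load("f0.npz");im=d["ta"];w=d["tw"]
c=im[140:290,120:390]; cv2.imwrite("pics/b.png",cv2.resize(c[:,:,::-1],None,fx=2.9,fy=2.9,interpolation=cv2.INTER_CUBIC))
x,y,z=w[...,0],w[...,1],w[...,2]
box=np.zeros(z.shape,bool);box[150:280,190:300]=1
def rect(m,n):
    p=w[m&box][:,:2].astype(np.float32); (cx,cy),s,a=cv2.minAreaRect(p*1000); print(n,len(p),cx,cy,s,a, np.median(z[m&box]))
rect((z>.104)&(z<.118),"traytop")
rect((z>.05)&(z<.25),"all")
rect((z>.068)&(z<.082),"rails")
rect((z>.135)&(z<.150),"tin")
hsv=cv2.cvtColor(im,cv2.COLOR_RGB2HSV)
g=(hsv[...,0]>45)&(hsv[...,0]<80)&(hsv[...,1]>100)&(z>.09)&(z<.12)
g[:, 200:]=0
v,u=np.where(g);print("jar",len(v),u.mean(),v.mean(),w[g].mean(0),np.ptp(w[g],0))
for n,s in(("onion",np.s_[165:200,145:185]),("red",np.s_[225:255,345:380])):
    q=w[s].reshape(-1,3);q=q[q[:,2]>.05];print(n,q.min(0),q.max(0))
```

```text
traytop 804 570.0634765625 38.26171112060547 (175.8881378173828, 124.0872802734375) 82.16458129882812 0.11458812903725737
all 5550 534.294921875 42.156349182128906 (193.76023864746094, 256.1870422363281) 82.10497283935547 0.08510341402962805
rails 724 542.7035522460938 41.839073181152344 (192.0012664794922, 229.92735290527344) 81.99935150146484 0.07401707325248574
tin 894 581.6984252929688 24.031936645507812 (124.31940460205078, 74.2188720703125) 67.08636474609375 0.13933092700506122
jar 266 150.96616541353384 236.59022556390977 [0.47800808 0.25565397 0.10504586] [0.04105618 0.0438739  0.01932415]
onion [0.58451811 0.21644347 0.05004175] [0.65087977 0.28047927 0.0866042 ]
red [ 0.44994279 -0.24769548  0.0507479 ] [ 0.49113666 -0.20732508  0.10964605]
```

View pics/b.png

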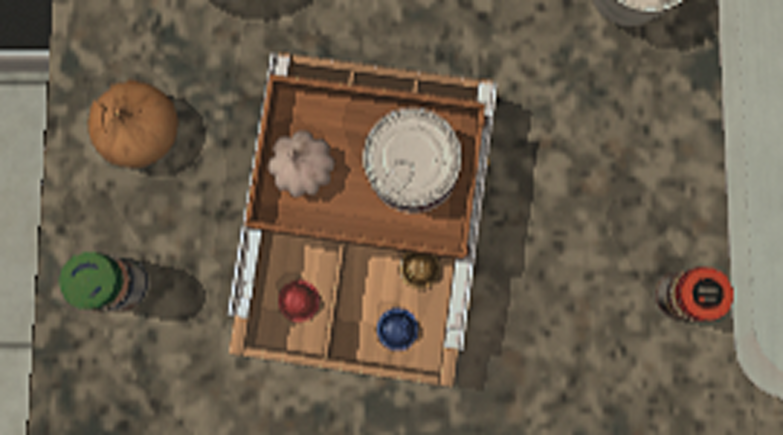

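The zoomed top view shows the tray edges, the rails with the tray still on the rear part, and the tin right of the garlic. The jar cap is at (90,280) in the crop. The organiser measures 194×256 mm, the tray 176×124 mm sitting 36 mm behind the origin, and the cap 105 mm high, so the sizes all agree.

```bash
cat >> h.py <<'E'
YAW=np.radians(-7.9); U=np.array([np.cos(YAW),np.sin(YAW)]); V=np.array([-U[1],U[0]])
OC=np.array([.5343,.0422])
def rel(p,psi=None,flip=0):
    """shift (mm, tool axes) and turn to TCP pos p, tool y along world angle psi, pointing down"""
    o=r.get_obs(); Rc=R.from_rotvec(o["orientation"])
    s=Rc.inv().apply(np.array(p)-o["tcp_pos"])*1000
    if psi is None: t=np.zeros(3)
    else:
        y=np.array([np.cos(psi),np.sin(psi),0])*(-1 if flip else 1); z=np.array([0,0,-1.]); x=np.cross(y,z)
        t=(Rc.inv()*R.from_matrix(np.c_[x,y,z])).as_rotvec()
    print("shift",s.round(1),"turn",t.round(3)); return s,t
E
python3 - <<'E'
from h import *
o=r.get_obs();print(R.from_rotvec(o["orientation"]).as_matrix().round(3))
t=OC+U*(.036+.062+.022); print(t)
for fl in(0,1): rel([*t,.23],YAW+np.pi/2,fl)
E
```

```text
[[-0.97   0.242 -0.   ]
 [ 0.242  0.97  -0.002]
 [-0.    -0.002 -1.   ]]
[0.65316114 0.02570665]
shift [-627.4 -491.3    1.3] turn [-0.002  0.    -0.107]
shift [-627.4 -491.3    1.3] turn [0.000e+00 3.000e-03 3.035e+00]
```

>>> step_arm(
  moves=[
    [-627,-491,0,0,0,-0.107,55],
    [-627,-491,0,0,0,-0.107,55],
    [-627,-491,0,0,0,-0.107,55],
    [-627,-491,0,0,0,-0.107,55],
    [-627,-491,0,0,0,-0.107,55],
    [-627,-491,0,0,0,-0.107,55],
    [-627,-491,0,0,0,-0.107,55],
    [-627,-491,0,0,0,-0.107,55],
  ],
)

```text
clock: 0.9
tcp_pos: [0.4101, 0.3373, 0.2312]
orientation: [-0.216, -3.134, 0.0]
contact_force: [0.9, 1.0, 0.0]
grip_width: 0.0551
gripper_force: 0.0
```

Run:
```python
from h import *
print(r.get_obs()["joints"])
t=OC+U*(.036+.062+.022); rel([*t,.23],YAW+np.pi/2)
```

```text
[-0.91945984  0.2396002   0.13425769  1.90664803 -0.0378907   0.99797792
  0.66462875]
shift [-283.5 -275.3    1.2] turn [-0. -0.  0.]
```

>>> step_arm(
  moves=[
    [-284,-275,0,0,0,0,55],
    [-284,-275,0,0,0,0,55],
    [-284,-275,0,0,0,0,55],
    [-284,-275,0,0,0,0,55],
    [-284,-275,0,0,0,0,55],
    [-284,-275,0,0,0,0,55],
    [-284,-275,0,0,0,0,55],
    [-284,-275,0,0,0,0,55],
  ],
)

```text
clock: 1.7
tcp_pos: [0.6538, 0.0255, 0.2309]
orientation: [-0.218, -3.134, 0.001]
contact_force: [0.7, 1.4, 0.0]
grip_width: 0.055
gripper_force: 0.0
```

>>> step_arm(
  moves=[
    [-2,0,40,0,0,0,55],
    [-2,0,80,0,0,0,55],
    [-2,0,110,0,0,0,55],
    [-2,0,125,0,0,0,55],
    [-2,0,135,0,0,0,55],
    [-2,0,142,0,0,0,55],
    [-2,0,142,0,0,0,55],
  ],
)

```text
clock: 2.4
tcp_pos: [0.6551, 0.0277, 0.0895]
orientation: [0.216, 3.134, 0.0]
contact_force: [-0.1, -1.3, 0.2]
grip_width: 0.0551
gripper_force: 0.0
```

Run:
```python
from h import *
t=OC+U*(.036+.062+.022); rel([*t,.088],YAW+np.pi/2)
print(r.get_obs()["contact_force"])
a=grab("top");b=grab("side")
im=a["image"][120:300,150:350];im2=b["image"][150:260,140:340]
cv2.imwrite("pics/c.png",cv2.resize(np.vstack([im,im2])[:,:,::-1],None,fx=2,fy=2))
```

```text
shift [ 1.7 -2.2  1.5] turn [0. 0. 0.]
[-0.05321389 -1.26192603  0.22472951]
```

View pics/c.png

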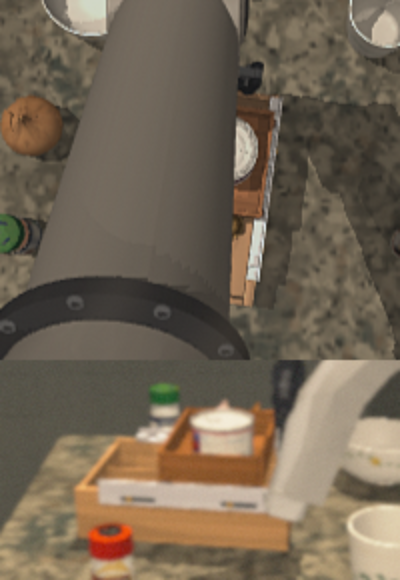

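The fingers are down just behind the far wall, in free space, with tray and box undisturbed. Now I close the gap.

>>> step_arm(
  moves=[
    [3,-1,1,0,0,0,55],
    [6,-2,1,0,0,0,55],
    [8,-2,1,0,0,0,55],
    [10,-2,1,0,0,0,55],
    [12,-2,1,0,0,0,55],
    [14,-2,1,0,0,0,55],
    [16,-2,1,0,0,0,55],
    [18,-2,1,0,0,0,55],
  ],
)

```text
clock: 3.3
tcp_pos: [0.6373, 0.0281, 0.0887]
orientation: [0.216, 3.133, 0.0]
contact_force: [3.2, -0.6, 1.1]
grip_width: 0.0547
gripper_force: 1.8
```

>>> step_arm(
  moves=[
    [2,0,0,0,0,0,55],
    [5,0,0,0,0,0,55],
    [9,0,0,0,0,0,55],
    [13,0,0,0,0,0,55],
    [17,0,0,0,0,0,55],
    [21,0,0,0,0,0,55],
    [25,0,0,0,0,0,55],
    [27,0,0,0,0,0,55],
  ],
)

```text
clock: 4.1
tcp_pos: [0.6095, 0.0319, 0.0883]
orientation: [-0.216, -3.134, -0.0]
contact_force: [4.4, 0.5, 3.7]
grip_width: 0.0549
gripper_force: 2.2
```

```bash
cat >> h.py <<'E'
def tray(tag=None):
    o=r.get_obs(); p=(o["tcp_pos"][:2]-OC); print("tcp along/side",p@U,p@V,"F",o["contact_force"].round(1))
    b=grab("side"); w=cloud(b); q=w.reshape(-1,3); q=np.c_[(q[:,:2]-OC)@U,(q[:,:2]-OC)@V,q[:,2]]
    # right wall of the tray: outer face at side -88
    m=(abs(q[:,1]+.088)<.006)&(q[:,2]>.083)&(q[:,2]<.12)&(abs(q[:,0])<.14)
    e=q[m]; print("wall n",m.sum(),"x",np.percentile(e[:,0],[1,99]).round(4),"ztop front/rear",[np.percentile(e[s,2],97).round(4) for s in(e[:,0]<np.median(e[:,0]),e[:,0]>np.median(e[:,0]))])
    if tag: cv2.imwrite(f"pics/{tag}.png",cv2.resize(b["image"][150:260,140:340][:,:,::-1],None,fx=3,fy=3))
    return q,b
E
python3 - <<'E'
from h import *
tray()
d=np.load("f0.npz");q=d["sw"].reshape(-1,3); q=np.c_[(q[:,:2]-OC)@U,(q[:,:2]-OC)@V,q[:,2]]
m=(abs(q[:,1]+.088)<.006)&(q[:,2]>.083)&(q[:,2]<.12)&(abs(q[:,0])<.14);e=q[m]
print("start",m.sum(),np.percentile(e[:,0],[1,99]),np.percentile(e[:,2],97))
E
```

```text
tcp along/side 0.07591112567344281 0.00017388207608870675 F [4.4 0.5 3.7]
wall n 690 x [-0.0579  0.0634] ztop front/rear [np.float64(0.1147), np.float64(0.1148)]
start 688 [-0.02205411  0.09991764] 0.11460456764106317
```

Run:
```python
from h import *
d=np.load("f0.npz");q=d["tw"].reshape(-1,3);g=d["ta"].reshape(-1,3).mean(1); q=np.c_[(q[:,:2]-OC)@U,(q[:,:2]-OC)@V,q[:,2]]
for s in(-1,1):
  print("side",s)
  for lo in range(-128,-24,4):
    m=(q[:,0]*1000>=lo)&(q[:,0]*1000<lo+4)&(q[:,1]*s>.080)&(q[:,1]*s<.1)&(q[:,2]>.055)
    if m.sum(): print(lo,[(round(a*1000),round(z*1000),int(i)) for a,z,i in sorted(zip(abs(q[m,1]),q[m,2],g[m]))])
```

```text
side -1
-128 [(80, 63, 75), (81, 63, 81), (83, 65, 123), (85, 62, 123), (88, 61, 109), (88, 61, 92), (90, 67, 113), (90, 64, 104), (92, 64, 70)]
-124 [(82, 65, 143), (83, 64, 144), (84, 66, 131), (85, 63, 134), (87, 62, 121), (87, 63, 121), (89, 66, 113), (89, 66, 114), (92, 63, 87), (92, 66, 78)]
-120 [(82, 65, 149), (82, 64, 143), (84, 64, 132), (84, 63, 132), (86, 61, 126), (87, 64, 123), (89, 64, 112), (89, 67, 112), (91, 63, 116)]
-116 [(81, 63, 123), (81, 66, 145), (83, 65, 135), (84, 65, 133), (86, 63, 128), (88, 65, 114), (91, 66, 119), (91, 65, 121)]
-112 [(81, 63, 103), (83, 66, 137), (85, 66, 131), (86, 65, 130), (88, 66, 119), (88, 63, 115), (90, 65, 124), (90, 62, 121), (92, 63, 57)]
-108 [(80, 64, 83), (82, 64, 144), (83, 67, 142), (85, 64, 133), (85, 67, 133), (87, 65, 122), (87, 68, 120), (89, 64, 115), (90, 60, 119), (92, 62, 72)]
-104 [(82, 63, 142), (82, 64, 143), (84, 64, 134), (84, 64, 133), (86, 64, 125), (87, 65, 124), (89, 62, 115), (91, 65, 112), (92, 64, 86)]
-100 [(81, 64, 141), (84, 63, 102), (86, 66, 114), (88, 64, 122), (89, 66, 112), (91, 71, 138), (91,
[... 7375 characters left out ...]
1), (91, 73, 117), (93, 74, 94), (94, 81, 164), (95, 80, 212)]
-36 [(82, 73, 142), (82, 57, 49), (84, 74, 206), (84, 71, 209), (86, 74, 205), (87, 70, 205), (89, 74, 211), (89, 74, 212), (91, 72, 118), (92, 74, 120), (93, 76, 45), (94, 72, 74), (95, 80, 234)]
-32 [(82, 62, 37), (82, 63, 41), (82, 72, 169), (83, 71, 208), (85, 73, 207), (87, 74, 206), (90, 73, 213), (90, 71, 220), (92, 73, 135), (92, 71, 122), (94, 79, 62), (94, 76, 38), (96, 81, 207), (96, 78, 236)]
-28 [(81, 115, 66), (81, 68, 52), (83, 90, 140), (83, 117, 71), (83, 72, 228), (85, 73, 217), (86, 115, 75), (86, 82, 139), (88, 71, 215), (88, 115, 128), (91, 71, 151), (93, 72, 119), (94, 80, 127), (94, 81, 143), (96, 81, 186)]
```

>>> step_arm(
  moves=[
    [3,0,0,0,0,0,55],
    [6,0,0,0,0,0,55],
    [9,0,0,0,0,0,55],
    [11,0,0,0,0,0,55],
    [13,0,0,0,0,0,55],
    [14,0,0,0,0,0,55],
    [15,0,0,0,0,0,55],
    [16,0,0,0,0,0,55],
  ],
)

```text
clock: 4.95
tcp_pos: [0.594, 0.034, 0.0882]
orientation: [-0.216, -3.134, 0.0]
contact_force: [4.4, -0.1, 0.8]
grip_width: 0.055
gripper_force: 1.9
```

>>> step_arm(
  moves=[
    [1,0,0,0,0,0,55],
    [2,0,0,0,0,0,55],
    [3,0,0,0,0,0,55],
    [4,0,0,0,0,0,55],
  ],
)

```text
clock: 5.35
tcp_pos: [0.5894, 0.0346, 0.0879]
orientation: [-0.216, -3.133, 0.0]
contact_force: [3.9, -0.6, -0.9]
grip_width: 0.055
gripper_force: 1.4
```

Run:
```python
from h import *
tray()
```

```text
tcp along/side 0.05561213908758128 3.9101913516087445e-05 F [ 3.9 -0.6 -0.9]
wall n 580 x [-0.0772  0.044 ] ztop front/rear [np.float64(0.1096), np.float64(0.1097)]
```

The tray has dropped in level: the wall top is at 110 mm front and rear. Now I feel for the stop gently.

>>> step_arm(
  moves=[
    [0.5,0,0,0,0,0,55],
    [1,0,0,0,0,0,55],
  ],
)

```text
clock: 5.6
tcp_pos: [0.5887, 0.0347, 0.0879]
orientation: [-0.216, -3.133, 0.0]
contact_force: [2.1, -0.5, -1.8]
grip_width: 0.0546
gripper_force: 1.2
```

>>> step_arm(
  moves=[
    [0.5,0,0,0,0,0,55],
    [1,0,0,0,0,0,55],
  ],
)

```text
clock: 5.8
tcp_pos: [0.588, 0.0348, 0.0881]
orientation: [-0.216, -3.134, 0.0]
contact_force: [1.5, -0.2, -1.4]
grip_width: 0.0552
gripper_force: 1.2
```

>>> step_arm(
  moves=[
    [0.5,0,0,0,0,0,55],
    [1,0,0,0,0,0,55],
  ],
)

```text
clock: 6.0
tcp_pos: [0.5876, 0.0349, 0.0883]
orientation: [0.216, 3.133, -0.0]
contact_force: [4.3, -1.5, -3.1]
grip_width: 0.0547
gripper_force: 2.2
```

>>> step_arm(
  moves=[
    [0.5,0,0,0,0,0,55],
    [1,0,0,0,0,0,55],
  ],
)

```text
clock: 6.2
tcp_pos: [0.5875, 0.035, 0.0887]
orientation: [0.216, 3.131, 0.0]
contact_force: [6.3, -1.2, -1.8]
grip_width: 0.0547
gripper_force: 3.2
```

The stop is felt at 6.3 N with no more travel. I back off and lift.

>>> step_arm(
  moves=[
    [-6,0,0,0,0,0,55],
    [-18,0,0,0,0,0,55],
    [-18,0,20,0,0,0,55],
    [-18,0,-30,0,0,0,55],
    [-18,0,-80,0,0,0,75],
    [-18,0,-120,0,0,0,75],
  ],
)

```text
clock: 6.8
tcp_pos: [0.6047, 0.0324, 0.2102]
orientation: [-0.217, -3.134, 0.001]
contact_force: [0.8, 0.2, -0.7]
grip_width: 0.0749
gripper_force: 0.0
```

Run:
```python
from h import *
d=np.load("f0.npz");w=d["tw"];im=d["ta"]
hsv=cv2.cvtColor(im,cv2.COLOR_RGB2HSV);z=w[...,2]
g=(hsv[...,0]>40)&(hsv[...,0]<85)&(hsv[...,1]>80)&(z>.095)&(z<.12);g[:,200:]=0
p=w[g&(z>.1025)];print(len(p),cv2.minEnclosingCircle((p[:,:2]*1000).astype(np.float32)),p.mean(0))
r_=w[215:260,130:200].reshape(-1,3)
tray()
print(r.get_obs()["tcp_pos"]);
```

```text
263 ((478.23101806640625, 258.4339904785156), 22.708181381225586) [0.47802723 0.25755135 0.10600894]
tcp along/side 0.07105398546737028 4.191024396317232e-06 F [ 0.8  0.2 -0.7]
wall n 577 x [-0.0801  0.0417] ztop front/rear [np.float64(0.11), np.float64(0.1095)]
[0.60826589 0.03248295 0.21724419]
```

The jar cap's top face fits a circle of radius 22.7 mm (45 mm expected) at z = 106 mm. The tray is still level and seated.

Run:
```python
from h import *
rel([.478,.258,.21],YAW+np.pi/2)
```

```text
shift [160.2 205.3   6.4] turn [ 0.003  0.009 -0.001]
```

>>> step_arm(
  moves=[
    [160,205,0,0,0,0,80],
    [160,205,0,0,0,0,80],
    [160,205,0,0,0,0,80],
    [160,205,0,0,0,0,80],
    [160,205,0,0,0,0,80],
    [160,205,0,0,0,0,80],
    [160,205,0,0,0,0,80],
    [160,205,0,0,0,0,80],
  ],
)

```text
clock: 7.65
tcp_pos: [0.4746, 0.2563, 0.2082]
orientation: [0.219, 3.134, -0.002]
contact_force: [0.7, -0.0, -1.1]
grip_width: 0.0801
gripper_force: 0.0
```

Run:
```python
from h import *
rel([.478,.258,.076],YAW+np.pi/2)
```

```text
shift [ -3.1   2.3 132.2] turn [-0.001  0.    -0.001]
```

>>> step_arm(
  moves=[
    [-3,2,45,0,0,0,80],
    [-3,2,85,0,0,0,80],
    [-3,2,115,0,0,0,80],
    [-3,2,130,0,0,0,80],
    [-3,2,136,0,0,0,80],
    [-3,2,136,0,0,0,80],
  ],
)

```text
clock: 8.25
tcp_pos: [0.4778, 0.2574, 0.0718]
orientation: [-0.221, -3.133, 0.002]
contact_force: [0.3, -0.2, -0.1]
grip_width: 0.0804
gripper_force: 0.0
```

>>> step_arm(
  moves=[
    [0,0,0,0,0,0,60],
    [0,0,0,0,0,0,52],
    [0,0,0,0,0,0,40],
    [0,0,0,0,0,0,38],
    [0,0,0,0,0,0,38],
    [0,0,0,0,0,0,38],
  ],
  grip_force=30,
)

```text
clock: 8.85
tcp_pos: [0.4778, 0.2596, 0.0735]
orientation: [0.216, 3.132, 0.002]
contact_force: [-0.3, -0.8, 7.5]
grip_width: 0.0441
gripper_force: 30.3
```

>>> step_arm(
  moves=[
    [0,0,-10,0,0,0,38],
    [0,0,-30,0,0,0,38],
    [0,0,-70,0,0,0,38],
    [0,0,-115,0,0,0,38],
    [0,0,-150,0,0,0,38],
    [0,0,-160,0,0,0,38],
    [0,0,-160,0,0,0,38],
  ],
)

```text
clock: 9.55
tcp_pos: [0.4776, 0.2598, 0.2341]
orientation: [0.216, 3.132, 0.004]
contact_force: [0.2, 0.2, -1.2]
grip_width: 0.0441
gripper_force: 31.1
```

Run:
```python
from h import *
o=r.get_obs();print(o["tcp_pos"],o["grip_width"],o["contact_force"])
rel([*(OC+U*.0945),.24],YAW+np.pi/2)
b=grab("side"); cv2.imwrite("pics/d.png",cv2.resize(b["image"][60:260,100:360][:,:,::-1],None,fx=2.5,fy=2.5))
```

```text
[0.47755773 0.25975738 0.23408357] 0.04408917895275029 [ 0.15953061  0.1500348  -1.18319506]
shift [-180.6 -207.7   -6.1] turn [0.003 0.002 0.   ]
```

View pics/d.png

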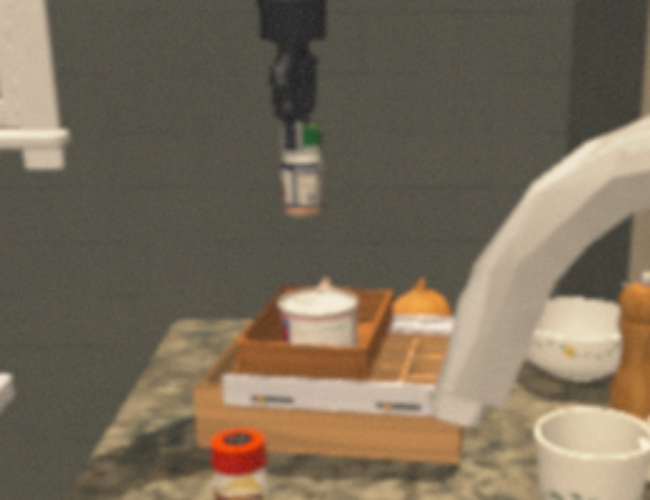

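The jar hangs upright in the grip at about (302,175) and reads the right weight of 1.2 N. The tray is seated and the rear pockets are open. Next I carry the jar over the middle pocket.

>>> step_arm(
  moves=[
    [-30,-35,0,0,0,0,38],
    [-60,-69,0,0,0,0,38],
    [-90,-104,0,0,0,0,38],
    [-120,-138,0,0,0,0,38],
    [-145,-167,0,0,0,0,38],
    [-165,-190,0,0,0,0,38],
    [-177,-203,0,0,0,0,38],
    [-181,-208,0,0,0,0,38],
  ],
)

```text
clock: 10.4
tcp_pos: [0.6271, 0.0256, 0.2296]
orientation: [-0.221, -3.13, 0.004]
contact_force: [0.7, 0.7, -1.7]
grip_width: 0.0442
gripper_force: 31.0
```

Run:
```python
from h import *
q,b=tray("e")
rel([*(OC+U*.0945),.24],YAW+np.pi/2)
# jar body facing the camera: per-height extent along organiser x
for lo in range(155,250,8):
    m=(q[:,2]*1000>=lo)&(q[:,2]*1000<lo+8)&(abs(q[:,0]-.0945)<.05)&(abs(q[:,1])<.045)
    if m.sum()>5: print(lo,m.sum(),q[m,0].min().round(4),q[m,0].max().round(4),q[m,1].min().round(4))
# pockets as seen by depth (walls ~60 mm)
d=q[(q[:,2]>.05)&(q[:,2]<.07)&(q[:,0]>.05)&(q[:,0]<.135)&(abs(q[:,1])<.08)]
h=np.histogram(d[:,1],bins=np.arange(-.08,.081,.004));print(h[0])
```

```text
tcp along/side 0.09421551857800947 -0.0036502770473832774 F [ 0.7  0.7 -1.7]
wall n 583 x [-0.0801  0.0418] ztop front/rear [np.float64(0.1098), np.float64(0.1096)]
shift [ -0.2   3.2 -10. ] turn [-0.002 -0.003 -0.003]
155 46 0.0766 0.1198 -0.0287
163 58 0.0766 0.1199 -0.0299
171 59 0.0767 0.1198 -0.0319
179 62 0.0767 0.1198 -0.0309
187 66 0.0768 0.1196 -0.0316
195 60 0.077 0.1199 -0.0313
203 64 0.0769 0.1208 -0.03
211 68 0.0766 0.1209 -0.031
219 66 0.0765 0.1209 -0.0299
227 64 0.076 0.1206 -0.0355
235 55 0.0761 0.1207 -0.0408
243 64 0.0755 0.1208 -0.0419
[ 0  0  0  0  0  0  0  0  2  0  2  5 30 19  1  0  2  1  4  0  1  0  6  0
  2  6 36  8  0  1  2  0  2  2  1  1  2  1  1 29]
```

View pics/e.png

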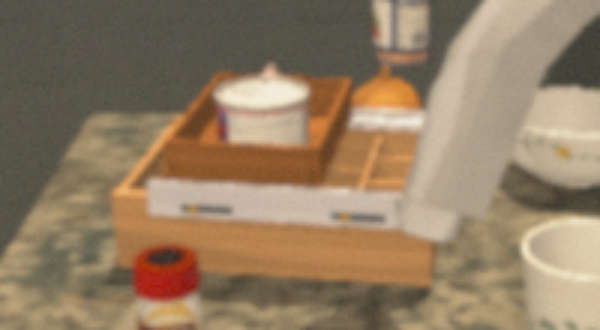

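The jar hangs vertically at about (400,25), above the pocket row. Its spread from top to bottom is under 1 mm. I check the box ends in the same camera to remove calibration bias.

Run:
```python
from h import *
d=np.load("f0.npz")
def org(q): return np.c_[(q[:,:2]-OC)@U,(q[:,:2]-OC)@V,q[:,2]]
q=org(d["sw"].reshape(-1,3))
m=(abs(q[:,1]+.093)<.007)&(q[:,2]>.015)&(q[:,2]<.045)&(abs(q[:,0])<.16);e=q[m]
print("side: box x",np.percentile(e[:,0],[.5,99.5]),"y med",np.median(e[:,1]),m.sum())
m=(abs(q[:,1]+.096)<.008)&(q[:,2]>.068)&(q[:,2]<.077)&(abs(q[:,0])<.16);e=q[m]
print("side: rail x",np.percentile(e[:,0],[.5,99.5]),"y med",np.median(e[:,1]))
t=org(d["tw"].reshape(-1,3))
m=(abs(t[:,2]-.0795)<.004)&(abs(abs(t[:,1])-.095)<.004);print("top: rail x",np.percentile(t[m,0],[.5,99.5]))
q2,b=tray();print(r.get_obs()["tcp_pos"])
for n,qq,lo,hi in(("sideDiv",q2,.05,.066),("topDiv",t,.05,.066)):
    c=qq[(qq[:,2]>lo)&(qq[:,2]<hi)&(qq[:,0]>(.055 if n=="sideDiv" else .101))&(qq[:,0]<.12)&(abs(qq[:,1])<.05)]
    for s in(-1,1): k=c[c[:,1]*s>0.015]; print(n,s,len(k),np.median(k[:,1]))
```

```text
side: box x [-0.12292907  0.12924437] y med -0.09256222917968643 1149
side: rail x [-0.09322458  0.10437754] y med -0.0954460477832068
top: rail x [-0.09593248  0.37004999]
tcp along/side 0.09423370186570584 -0.0032389458356243375 F [ 0.4 -1.2 -0.8]
wall n 582 x [-0.0801  0.0416] ztop front/rear [np.float64(0.1095), np.float64(0.1097)]
[0.62679678 0.02771411 0.23030823]
sideDiv -1 59 -0.028367554856177268
sideDiv 1 57 0.025766608014908175
topDiv -1 6 -0.027282957437185257
topDiv 1 7 0.02781152822638182
```

>>> step_arm(
  moves=[
    [0,3,10,0,0,0,38],
    [0,3,30,0,0,0,38],
    [0,3,50,0,0,0,38],
    [0,3,60,0,0,0,38],
    [0,3,60,0,0,0,38],
    [0,3,60,0,0,0,38],
  ],
)

```text
clock: 11.1
tcp_pos: [0.6281, 0.0321, 0.1725]
orientation: [0.215, 3.134, 0.0]
contact_force: [0.1, -0.7, -1.2]
grip_width: 0.0444
gripper_force: 31.0
```

Run:
```python
from h import *
q,b=tray("g"); print(r.get_obs()["tcp_pos"])
m=(q[:,2]>.10)&(q[:,2]<.15)&(abs(q[:,0]-.0945)<.05)&(abs(q[:,1])<.045)
e=q[m];print(m.sum(),np.percentile(e[:,0],[1,99]),e[:,2].min())
k=e[abs(e[:,0]-.0975)<.006];print("front y",np.median(k[:,1]),len(k))
rel([*(OC+U*.0945),.08],YAW+np.pi/2)
```

```text
tcp along/side 0.09433031709225181 0.002888250254596707 F [ 0.1 -0.7 -1.2]
wall n 581 x [-0.0801  0.0418] ztop front/rear [np.float64(0.1097), np.float64(0.1097)]
[0.62856553 0.03184814 0.17307322]
338 [0.07561353 0.11999965] 0.10009853079190036
front y -0.021216557530361432 96
shift [ 0.4 -2.7 93.1] turn [0.001 0.001 0.001]
```

View pics/g.png

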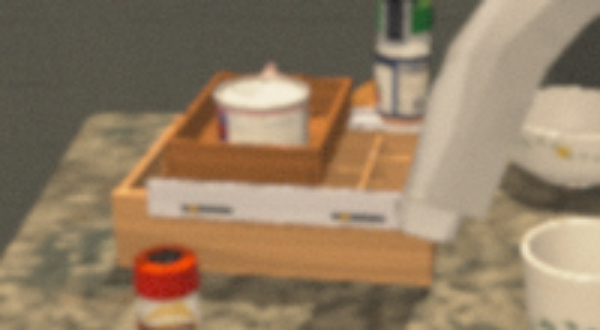

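The jar is vertical above the middle pocket, with its bottom at about (400,115). I shift 2 mm and lower it with force checks.

>>> step_arm(
  moves=[
    [0,-2,10,0,0,0,38],
    [0,-2,20,0,0,0,38],
    [0,-2,28,0,0,0,38],
    [0,-2,34,0,0,0,38],
    [0,-2,40,0,0,0,38],
    [0,-2,44,0,0,0,38],
    [0,-2,47,0,0,0,38],
  ],
)

```text
clock: 11.85
tcp_pos: [0.6278, 0.0294, 0.1249]
orientation: [-0.216, -3.134, 0.0]
contact_force: [-0.2, 0.6, -0.9]
grip_width: 0.0442
gripper_force: 31.0
```

>>> step_arm(
  moves=[
    [0,0,8,0,0,0,38],
    [0,0,16,0,0,0,38],
    [0,0,24,0,0,0,38],
    [0,0,31,0,0,0,38],
    [0,0,36,0,0,0,38],
    [0,0,40,0,0,0,38],
    [0,0,42,0,0,0,38],
  ],
)

```text
clock: 12.55
tcp_pos: [0.6277, 0.0293, 0.0828]
orientation: [-0.216, -3.134, 0.0]
contact_force: [-0.3, 0.7, -0.3]
grip_width: 0.0445
gripper_force: 31.0
```

>>> step_arm(
  moves=[
    [0,0,1,0,0,0,38],
    [0,0,2,0,0,0,38],
  ],
)

```text
clock: 12.75
tcp_pos: [0.6281, 0.0293, 0.0815]
orientation: [0.216, 3.134, 0.0]
contact_force: [-0.1, -0.6, -1.2]
grip_width: 0.0443
gripper_force: 31.0
```

>>> step_arm(
  moves=[
    [0,0,1,0,0,0,38],
    [0,0,2,0,0,0,38],
  ],
)

```text
clock: 12.95
tcp_pos: [0.628, 0.0294, 0.0795]
orientation: [0.216, 3.134, 0.0]
contact_force: [-2.2, 0.5, 9.3]
grip_width: 0.0442
gripper_force: 32.0
```

The jar is on the floor at the expected height of 79.5 mm. I release it and lift clear.

>>> step_arm(
  moves=[
    [0,0,-1,0,0,0,38],
    [0,0,-1,0,0,0,48],
    [0,0,-1,0,0,0,56],
    [0,0,-1,0,0,0,66],
    [0,0,-1,0,0,0,72],
    [0,0,-1,0,0,0,72],
  ],
)

```text
clock: 13.55
tcp_pos: [0.6278, 0.0294, 0.0803]
orientation: [-0.216, -3.134, -0.0]
contact_force: [-0.7, 0.7, -0.3]
grip_width: 0.0719
gripper_force: 0.0
```

>>> step_arm(
  moves=[
    [0,0,-15,0,0,0,72],
    [0,0,-45,0,0,0,72],
    [0,0,-90,0,0,0,72],
    [0,0,-135,0,0,0,72],
    [40,30,-140,0,0,0,72],
    [70,70,-140,0,0,0,72],
    [100,110,-140,0,0,0,72],
    [130,150,-140,0,0,0,72],
  ],
)

```text
clock: 14.35
tcp_pos: [0.5189, 0.1969, 0.2219]
orientation: [0.217, 3.132, 0.002]
contact_force: [0.1, 0.4, 0.5]
grip_width: 0.0724
gripper_force: 0.0
```

>>> step_arm(
  moves=[
    [30,40,0,0,0,0,72],
    [60,80,0,0,0,0,72],
    [90,120,0,0,0,0,72],
    [120,160,0,0,0,0,72],
    [130,200,0,0,0,0,72],
    [140,240,0,0,0,0,72],
    [150,280,0,0,0,0,72],
    [150,280,0,0,0,0,72],
  ],
)

```text
clock: 15.15
tcp_pos: [0.4063, 0.5002, 0.2211]
orientation: [-0.204, -3.134, -0.006]
contact_force: [-0.3, 0.9, 0.3]
grip_width: 0.0721
gripper_force: 0.0
```

Run:
```python
from h import *
q,b=tray(); a=grab("top"); t=cloud(a)
z=t[...,2];hsv=cv2.cvtColor(a["image"],cv2.COLOR_RGB2HSV)
g=(hsv[...,0]>40)&(hsv[...,0]<85)&(hsv[...,1]>80)&(z>.1)&(z<.13);g[:200,:]&=True
g[:,:190]=0;g[:,310:]=0
p=t[g];p=p[p[:,2]>.107]; c,rad=cv2.minEnclosingCircle((p[:,:2]*1000).astype(np.float32)); c=np.array(c)/1000
print("cap",len(p),c,rad,np.median(p[:,2]),"org",(c-OC)@U,(c-OC)@V)
cv2.imwrite("pics/f.png",cv2.resize(np.vstack([a["image"][120:300,100:390],b["image"][130:280,70:360]])[:,:,::-1],None,fx=1.8,fy=1.8))
```

```text
tcp along/side -0.18970096655447058 0.4360946022855949 F [-0.3  0.9  0.3]
wall n 580 x [-0.0799  0.0415] ztop front/rear [np.float64(0.1099), np.float64(0.1098)]
cap 257 [0.62820837 0.0285226 ] 22.36472511291504 0.11207084431168618 org 0.0948970166332881 -0.000640396344964643
```

View pics/f.png

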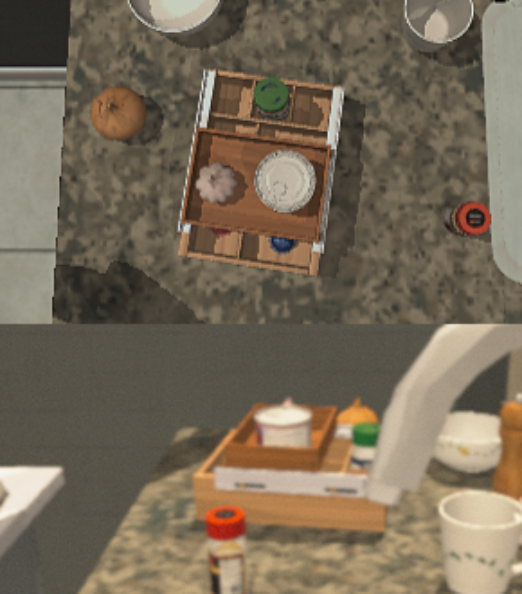

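The picture shows the green cap at (270,95) in the middle rear pocket, standing upright with its top at 112 mm (106 + 6). The tray is seated level with the tin and garlic aboard, and the red jar, mug and onion are as they were.

```bash
python3 -c "
from bench import r
print(r.hand_in())"
```

```text
the job is handed in; nothing more can be done
None
```

The job is handed in: the tray is seated level in the notches (stop felt at 6.3 N) with tin and garlic aboard, and the green-capped jar stands upright on the floor of the middle rear pocket.

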